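# Finish the staggered firebrick wall of a small brazing hearth

### The arm

A 6-joint arm with a two-finger parallel gripper is mounted at the origin on a cart in front of the work surface, level with it; the furniture and walls round the work are solid. World frame = base frame: x ahead of the robot, y to its left, z up, the work surface at z = 0. Lengths are in mm, angles in rad, forces in N, time in s.
With the tool pointing down it reaches from about 300 to 775 mm from the base axis. Payload 14.6 kg.
Tool frame: the origin (TCP) lies at the very end of the fingers, on their centre line; the grasp point (between the pads) lies 19 mm behind it; z points along the fingers, y is the line along which they close (so a half turn about z gives the same grasp; the last joint's range is limited). The gripper opens to 94 mm and grips with 3 to 60 N. Pads are 16 mm wide; open, the fingers measure 119 mm over their backs; the gripper's body (75 mm by 177 mm) begins 78 mm behind the grasp point.
Start: joints at [-1.326, 0.3, 1.521, -0, 1.321, -0.067], TCP at [168.718, -523.473, 205.446] pointing down, gripper open.
Joint ranges: [-3.03, 3.03], [-0.79, 2.21], [0.23, 2.52], [-1.04, 4.18], [0, 3.07], [-2.55, 2.55]. Speed limits (rad/s): [2.22, 2.22, 2.57, 3.14, 3.14, 3.14].

### API

Orientations are given as a unit quaternion [w, x, y, z].
In Python, from rig import bot gives the robot as it stands. The module is installed in compiled form; this text tells all that it offers.
- The arm moves only by the shell command python3 -m pendant 'ROWS' [OPENING] [FORCE]. ROWS is text: rows parted by semicolons, each of 6 numbers parted by spaces: the shift along the tool's x, y, z in mm, then the turn, a rotation vector about the tool's x, y, z in degrees. In form: tx ty tz rx ry rz; .... A call has 1 to 12 rows; each row is the pose to reach, as a shift and turn from the pose commanded when the call began, along the tool's axes at that moment; what a row does not reach only later rows make up. A row lasts 1/8 s, in which the tool goes at most 62.5 mm and 10.7 degrees, less where a joint would pass 70% of its speed; a pose out of reach is approached as far as the arm can. A call with a gripper value outside its range is refused whole. OPENING is the closure, from -1 (fully open) to 1 (shut), set as the call begins (- or left out, the last holds). The fingers move at their own pace and stop on an object; FORCE is the grip in N (left out, the last holds). Time passes only in rows, so rows that repeat a pose let the fingers close. It gives the time, the measured TCP pose, the force, the opening and the grip force at its end, in the units of the state.
- bot.get_state(): the state, without advancing time (a new reading comes with each control period).
- bot.snapshot(name): name is "scene" or "top"; returns a dict with "pixels" (480x640x3 uint8, red, green, blue), "vertical_fov" (degrees; the focal length in pixels is half the picture's height over the tangent of half this angle, whatever the lens; pixels are square), "cx", "cy" (the principal point, pixels), "dist" ([k1, k2, p1, p2, k3] as OpenCV has them; the pictures are not rectified), "origin" and "attitude" of the camera in the world. Camera axes: x right, y up, looking along -z (the intrinsics and any distortion apply to the point x, -y, -z); pixel columns grow to the right and rows downward; lengths in mm; the calibration is good to about 2 mm. A picture is of the moment at which its call begins. There is no depth.
- bot.hand_in(): hands the job in; it is judged then, once.
The state is a dict: "time": time; "qpos": joint angles; "qd": joint speeds; "tau": joint torques, N m; "tcp_pos": TCP position; "ee_rot": TCP orientation; "wrist_force": force on the tool from outside, world axes, zero at the start; "torque": the same for the moment, N m; "finger_gap": finger opening in mm; "grasp_force": force on a finger pad.
Only numpy, scipy, OpenCV 4.12 (cv2) and the standard library are available. Lean on these libraries where they do the work, as an engineer would, in place of code of your own. Each camera call takes 0.05 s, during which the arm holds its last target. There are 200 camera calls.

### The job

Finish the dry firebrick wall in the steel hearth so that its joints are staggered: first lay the full block in the second course, close up against the half block already standing there and straddling the joint below; then close the gap left at the other end with the half block from the carton; then lay the long flat-topped cap on top, centred on the wall so that it bridges both joints. Each block goes in line with the wall, flat, with the groove in its underside fully down over the tongue below it. Firebrick is brittle, so set the blocks down gently rather than dropping them, and leave the other things on the table where they are.

Things in the scene. Friction and masses are not known exactly. Their poses are not given: they have to be found in the camera images.
- hearth: Dark steel hearth tray, fixed, with a pale insulation board in front of the wall (top 21 mm above the table). Origin on the table under the middle of the wall; y along the wall, x across it (+x away from the robot), z up. Tray: x -94 to +48, y +-154 mm, rim 23 mm high. Bottom course, fixed: two 134 mm blocks end to end, x +-28, y +-135 mm, flat top at z 53 mm with a tongue along its middle.
- lower_joint (a point): On the hearth: the joint between the two bottom blocks, at the middle of the wall, on their flat top (z 53 mm), where the undersides of the second-course blocks come to lie. The full block belongs here, its centre 1 to 5 mm to the hearth's -y side of this point.
- end_plate (a point): On the hearth: inner face of the upright steel end plate at the +y end of the wall, the left end seen from the robot (hearth y +141 mm), at z 53 mm. The plate is 50 mm wide in x and rises to z 96 mm; a like one stands at y -141 mm. With the full block laid, a gap of about 76 mm is left up to this plate for the half block.
- cap_seat (a point): On the hearth: middle of the wall at z 95 mm, the flat top of the finished second course (its tongues stand 5 mm higher). The centre of the cap's underside belongs here.
- end_half: Used half block, slightly darker, loose, already seated in the second course at the -y (right) end of the wall, 1 to 2 mm from that end plate: its centre at about hearth y -106 mm, its inner end 33 mm nearer the middle. 66 x 56 x 42 mm, shaped and framed like half_block.
- full_block: Pale firebrick, 134 mm long (its y), 56 mm deep (x), 42 mm high (z), about 0.3 kg, lying flat on the table, tongue up. Origin: centre of the underside. On top a half-round tongue along y, 17 mm wide, 5 mm proud; in the underside a through groove along y, 22 mm wide, 6.5 mm deep: about 2 mm side play over a tongue. Same either way round.
- half_block: Pale half firebrick, 66 mm long (its y), 56 mm deep (x), 42 mm high, about 0.16 kg, same tongue, groove and origin. It lies in the carton, its y along the carton's, 4 mm off the long walls, so there only its two ends can be gripped (66 mm apart). In the gap of the wall no fingers fit at its ends: hold it over its 56 mm depth there, i.e. put it down in the open and take it again.
- cap_block: Long pale firebrick cap, 200 mm long (its y), 56 mm deep (x), 36 mm high (z), about 0.4 kg, smooth flat top without tongue, the same groove along y in the underside. Origin: centre of the underside. Lies flat on the table, groove down.
- carton: Open cardboard carton, fixed, 182 mm long (its y), 70 mm wide (x); walls 3 mm thick, 42 mm high, floor 3 mm; inside 176 x 64 mm. Flaps hang off its short ends. Origin: centre of the underside.
- can_red: Bystander: small paint can, 62 mm across, 90 mm high, standing; origin under its centre.
- can_blue: Bystander: small paint can, 66 mm across, 100 mm high, standing; origin under its centre.
- tape_measure: Bystander: yellow tape measure, 34 x 105 x 68 mm, standing; origin under its centre.
- wrench: Bystander: spanner lying flat, 33 x 170 x 9 mm; origin under the centre.
There are look-alikes about, which are no part of the job. What is shaped like the end_half but orange is not meant.

How it is judged (in metres and radians):
On the way, in this order (a step that is already met when the one before it is completed fails the run):
1. the full block is seated in the second course over the joint below, and let go (x of full_block in the frame of hearth between -0.005 and 0.005 m and y of full_block in the frame of hearth between -0.012 and 0.012 m and z of full_block in the frame of hearth between 0.05 and 0.056 m and angle between each of full_block, end_half's own z axis and vertical below 0.04 rad and angle between the y axis of each of full_block, end_half and the y axis of hearth, either way round below 0.07 rad and x of end_half in the frame of hearth between -0.005 and 0.005 m and y of end_half in the frame of hearth between -0.111 and -0.094 m and z of end_half in the frame of hearth between 0.05 and 0.056 m and contact force between the fingers and full_block below 0.1 N), for 0.2 s.
2. the half block is seated in the gap at the other end of the second course, and let go (x of half_block in the frame of hearth between -0.005 and 0.005 m and y of half_block in the frame of hearth between 0.094 and 0.111 m and z of half_block in the frame of hearth between 0.05 and 0.056 m and angle between each of half_block, full_block's own z axis and vertical below 0.04 rad and angle between the y axis of each of half_block, full_block and the y axis of hearth, either way round below 0.07 rad and x of full_block in the frame of hearth between -0.005 and 0.005 m and y of full_block in the frame of hearth between -0.012 and 0.012 m and z of full_block in the frame of hearth between 0.05 and 0.056 m and contact force between the fingers and half_block below 0.1 N), for 0.2 s.
At the end, for the whole second after the job is handed in: All four loose blocks released, still and seated: height within 3 mm, 5 mm off the wall's line, tilt 0.04, yaw 0.07 rad; along the wall the full block within 12 mm of the joint below, the half blocks 94 to 111 mm either side of the middle, the cap within 15 mm of it (all of step 2 and x of end_half in the frame of hearth between -0.005 and 0.005 m and y of end_half in the frame of hearth between -0.111 and -0.094 m and z of end_half in the frame of hearth between 0.05 and 0.056 m and angle between each of end_half, cap_block's own z axis and vertical below 0.04 rad and angle between the y axis of each of end_half, cap_block and the y axis of hearth, either way round below 0.07 rad and x of cap_block in the frame of hearth between -0.005 and 0.005 m and y of cap_block in the frame of hearth between -0.015 and 0.015 m and z of cap_block in the frame of hearth between 0.092 and 0.098 m and linear speed of each of full_block, half_block, cap_block, end_half below 0.02 m/s and contact force between the fingers and full_block below 0.1 N and contact force between the fingers and cap_block below 0.1 N and contact force between the fingers and end_half below 0.1 N); the robot touches nothing.
It fails at once if a block is dropped (it falls free by more than about 20 mm) ((linear speed of full_block above 0.6 m/s and contact force between the fingers and full_block below 0.1 N) or (linear speed of half_block above 0.6 m/s and contact force between the fingers and half_block below 0.1 N) or (linear speed of cap_block above 0.6 m/s and contact force between the fingers and cap_block below 0.1 N) or (linear speed of end_half above 0.6 m/s and contact force between the fingers and end_half below 0.1 N)).
It fails at once if a bystander is moved by more than 25 mm (distance of any of can_red, can_blue, tape_measure, wrench from where it was at the start of the episode above 0.025 m).
It also fails if it takes over 72 s, if anything falls off the work surface, if the arm or the gripper's body presses on something with over 40 N, if the wrist force passes 120 N, or if a joint passes its speed limit or range.

## Working session

There is one attempt and no reset: what is moved stays moved. The work goes in short steps, Python scripts to look and compute and a shell command to move; the robot and the scene stay as the last step left them, time stands still between calls to the robot, and variables do not carry over. Pictures are saved under pics/ and viewed, at most 10 in all, crops included, and the job is handed in when it is done.

```bash
mkdir -p pics; ls; cat > h.py <<'E'
import numpy as np,cv2
from rig import bot
from scipy.spatial.transform import Rotation as R
def cam(n):
    s=bot.snapshot(n); p=np.array(s['pixels']); f=p.shape[0]/2/np.tan(np.radians(s['vertical_fov'])/2)
    K=np.array([[f,0,s['cx']],[0,f,s['cy']],[0,0,1.]])
    a=np.array(s['attitude'],float)
    A=R.from_quat(a[[1,2,3,0]]).as_matrix() if a.size==4 else a.reshape(3,3)
    return dict(p=p,K=K,d=np.array(s['dist'],float),o=np.array(s['origin'],float),A=A)
def ray(c,uv):
    q=cv2.undistortPoints(np.array(uv,float).reshape(-1,1,2),c['K'],c['d']).reshape(-1,2)
    return np.c_[q[:,0],-q[:,1],-np.ones(len(q))]@c['A'].T
def onz(c,uv,z):
    r=ray(c,uv); return c['o']+r*((z-c['o'][2])/r[:,2])[:,None]
def proj(c,X):
    v=(np.atleast_2d(X)-c['o'])@c['A']; v=v*[1,-1,-1]
    return cv2.projectPoints(v,np.zeros(3),np.zeros(3),c['K'],c['d'])[0].reshape(-1,2)
E
python3 - <<'E'
from h import *
for n in('scene','top'):
    c=cam(n); cv2.imwrite(f'pics/{n}0.png',c['p'][:,:,::-1]); print(n,c['o'],c['A'].round(3).tolist(),c['K'][0,0],c['d'])
print(bot.get_state())
E
```

```text
pics
scene [194.02688267 693.83482553 942.70435653] [[-0.888, 0.339, -0.312], [-0.461, -0.661, 0.593], [-0.005, 0.669, 0.743]] 483.70205434167826 [-0.02708441  0.          0.          0.          0.        ]
top [ 360.05658462   10.02530586 1367.88633164] [[-0.023, 0.985, -0.169], [-1.0, -0.024, -0.001], [-0.005, 0.169, 0.986]] 577.2998169916232 [-0.01146524  0.          0.          0.          0.        ]
{'time': 0.1, 'qpos': array([-1.32559208e+00,  3.00394541e-01,  1.52147996e+00, -2.18178711e-05,
        1.32069545e+00, -6.65967166e-02]), 'qd': array([-0.00102194, -0.00117653, -0.00010266,  0.00022304,  0.0026084 ,
       -0.00046159]), 'tau': array([-1.10483732e-03, -5.32649517e+01, -3.53286695e+01,  7.08448444e-02,
        2.35108612e-02, -8.09474659e-05]), 'tcp_pos': array([ 168.6655885 , -523.2700569 ,  204.97109893]), 'ee_rot': array([-4.85762010e-04,  9.87871576e-01,  1.55272377e-01, -5.41065600e-05]), 'wrist_force': array([ 0.59944377,  0.08172122, -0.5175832 ]), 'torque': array([ 0.01770322, -0.01082747,  0.01075688]), 'grasp_force': 0.0, 'finger_gap': 94.25700469883502}
```

View pics/scene0.png

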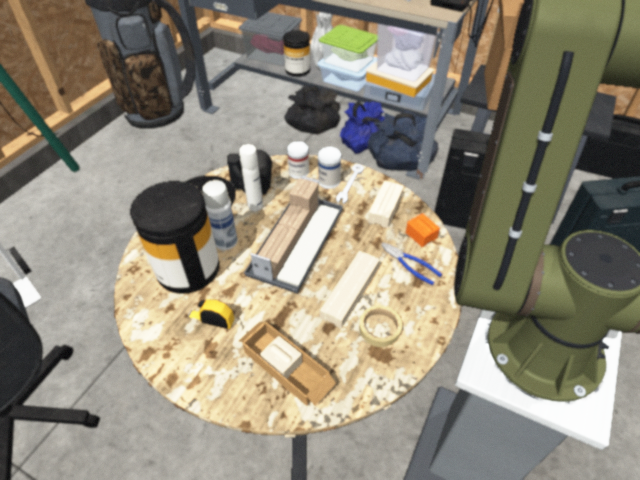

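View pics/top0.png

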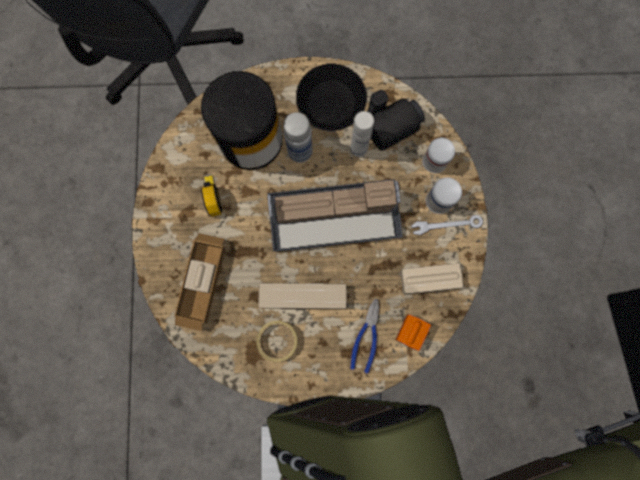

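The top view shows the hearth at (335,215), the end half at (380,193), the full block with its tongue at (433,278), and the smooth cap at (303,296). The carton with the half block is at (200,277). The orange half at (413,332) is the look-alike. I'll confirm with one enlarged crop and measure with masks.

```bash
python3 - <<'E'
from h import *
c=cam('top'); p=c['p'][:,:,::-1]
crop=cv2.resize(p[170:340,170:490],None,fx=2.5,fy=2.5,interpolation=cv2.INTER_CUBIC); cv2.imwrite('pics/crop1.png',crop)
hsv=cv2.cvtColor(np.ascontiguousarray(p),cv2.COLOR_BGR2HSV)
for n,(u,v) in dict(full=(420,272),full2=(440,285),cap=(303,296),half=(196,285),half2=(203,270),board=(335,232),table=(380,290),wall=(290,207),eh=(380,190),tray=(265,250)).items(): print(n,hsv[v-1:v+2,u-1:u+2].mean((0,1)).round())
E
```

```text
full [ 17.  55. 194.]
full2 [ 17.  56. 193.]
cap [ 17.  53. 177.]
half [ 17.  54. 169.]
half2 [ 17.  57. 135.]
board [ 20.  20. 176.]
table [ 17. 119. 111.]
wall [ 15.  73. 141.]
eh [ 15.  75. 130.]
tray [ 17.  99. 114.]
```

View pics/crop1.png

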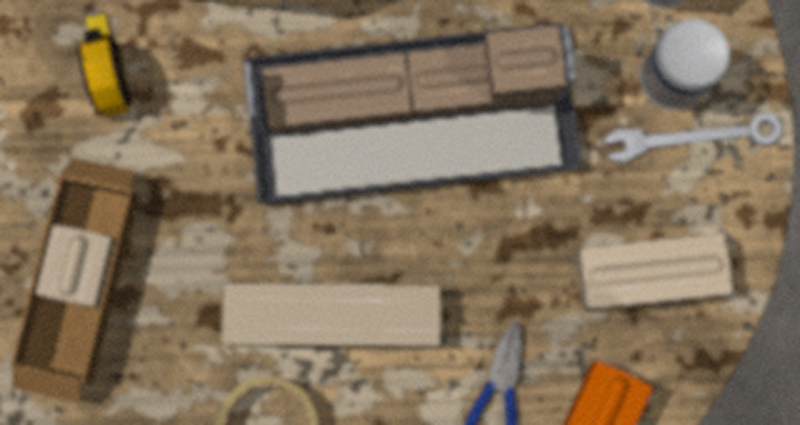

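The crop settles it, in original pixels:
- **Full block:** pale, with a tongue, at (433,278).
- **Cap:** smooth and long, at (303,296).
- **Half block:** in the carton, at (200,276).
- **End half:** darker, at (380,193), seated on the wall.
- **Orange half:** (413,332), not meant.

Next I'll turn these into positions.

```bash
cat > m.py <<'E'
from h import *
def rect(c,roi,z,lo,hi):
    p=np.ascontiguousarray(c['p'][:,:,::-1]); hsv=cv2.cvtColor(p,cv2.COLOR_BGR2HSV)
    m=cv2.inRange(hsv,lo,hi); k=np.zeros_like(m); x0,y0,x1,y1=roi; k[y0:y1,x0:x1]=m[y0:y1,x0:x1]
    k=cv2.morphologyEx(k,cv2.MORPH_OPEN,np.ones((5,5)))
    ct=max(cv2.findContours(k,0,2)[0],key=cv2.contourArea); ct=cv2.convexHull(ct)
    w=onz(c,ct.reshape(-1,2),z)[:,:2].astype(np.float32)
    return cv2.minAreaRect(w)
E
python3 - <<'E'
from m import *
c=cam('top')
for n,a in dict(full=((398,255,470,300),42,(10,30,145),(25,80,255)),cap=((250,275,355,320),36,(10,30,135),(25,75,255)),half=((183,255,216,297),45,(10,30,110),(25,75,255)),board=((268,205,410,255),21,(10,0,120),(40,38,255)),endhalf=((362,175,398,210),95,(5,50,110),(20,90,255))).items():
    try: print(n,np.round(np.concatenate([np.ravel(x) for x in rect(c,*a)]),1))
    except Exception as e: print(n,e)
o=lambda l:[(170+u/2.5-.3,170+v/2.5-.3) for u,v in l]
print('tray near BL BR',onz(c,o([(262,203),(580,167)]),23).round(1).tolist())
print('endhalf top TL TR BR BL',onz(c,o([(486,31),(560,25),(566,88),(492,94)]),95).round(1).tolist())
print('full',onz(c,o([(580,250),(727,236),(733,293),(587,308)]),42).round(1).tolist())
print('half',onz(c,o([(52,225),(111,233),(98,306),(37,297)]),45).round(1).tolist())
print('cap',onz(c,o([(222,285),(440,286),(440,346),(222,345)]),36).round(1).tolist())
print('carton',onz(c,o([(75,160),(133,172),(86,398),(15,385)]),42).round(1).tolist())
E
```

```text
full [ 481.5 -241.    67.3  135.1    4.1]
cap [441.6  70.5 225.3  77.4  82.9]
half [493.  294.5  57.2  68.2  77. ]
board [596.1 -24.3  56.2 271.    5.1]
endhalf [ 666.2 -124.4   56.3   66.9    5.1]
tray near BL BR [[549.5, 121.5, 23.0], [576.6, -179.0, 23.0]]
endhalf top TL TR BR BL [[692.1, -89.4, 95.0], [696.1, -156.8, 95.0], [637.5, -159.6, 95.0], [633.5, -92.7, 95.0]]
full [[496.1, -172.7, 42.0], [505.8, -308.9, 42.0], [453.2, -311.1, 42.0], [442.7, -176.6, 42.0]]
half [[530.5, 314.0, 45.0], [521.8, 259.4, 45.0], [454.8, 270.8, 45.0], [464.4, 326.8, 45.0]]
cap [[472.2, 158.1, 36.0], [466.5, -42.9, 36.0], [411.6, -41.3, 36.0], [417.2, 158.4, 36.0]]
carton [[591.5, 294.1, 42.0], [578.8, 239.9, 42.0], [372.0, 281.5, 42.0], [385.1, 346.3, 42.0]]
```

```bash
cat > plan.py <<'E'
# usage: plan.py x y z a ; a = yaw of tool x (tool down). prints shift in current tool axes + turn vector
import sys; from h import *
s=bot.get_state(); q=np.array(s['ee_rot'])[[1,2,3,0]]; T=R.from_quat(q); p=np.array(s['tcp_pos'])
v=[float(k) for k in sys.argv[1:]]
print('t',round(s['time'],2),p.round(1),'yaw',round(np.degrees(np.arctan2(*T.as_matrix()[[1,0],0])),2),'tilt',T.as_matrix()[:2,2].round(4),'gap',round(s['finger_gap'],1))
for i in range(0,len(v),4):
    a=np.radians(v[i+3]); G=R.from_matrix(np.array([[np.cos(a),np.sin(a),0],[np.sin(a),-np.cos(a),0],[0,0,-1]]).T)
    print(T.inv().apply(np.array(v[i:i+3])-p).round(1),(T.inv()*G).as_rotvec(degrees=True).round(1))
E
python3 plan.py 474.5 -242.3 150 94.1 474.5 -242.3 12 94.1
```

```text
t 0.2 [ 168.7 -523.3  205.1] yaw 17.86 tilt [-0.0002  0.0007] gap 93.7
[ 377.3 -173.6   55.2] [ -0.   -0.  -76.2]
[ 377.3 -173.5  193.2] [ -0.   -0.  -76.2]
```

```bash
python3 -m pendant '377.3 -173.6 55 0 0 -76.2;377.3 -173.6 55 0 0 -76.2;377.3 -173.6 55 0 0 -76.2;377.3 -173.6 55 0 0 -76.2;377.3 -173.6 55 0 0 -76.2;377.3 -173.6 55 0 0 -76.2;377.3 -173.6 55 0 0 -76.2;377.3 -173.6 55 0 0 -76.2;377.3 -173.6 55 0 0 -76.2;377.3 -173.6 55 0 0 -76.2' -1 30; python3 plan.py 474.5 -242.3 12 94.1
python3 - <<'E'
from h import *
for n,b in (('top',(360,200,520,320)),('scene',(300,130,500,280))):
    c=cam(n); x0,y0,x1,y1=b; cv2.imwrite(f'pics/a_{n}.png',cv2.resize(c['p'][y0:y1,x0:x1,::-1],None,fx=4,fy=4,interpolation=cv2.INTER_CUBIC))
E
```

```text
time: 1.45
tcp_pos: [473.9, -243.4, 150.7]
ee_rot: [0.0, 0.683, 0.731, 0.0]
wrist_force: [1.2, -0.6, -0.6]
finger_gap: 94.1
grasp_force: 0.0
t 1.45 [ 473.9 -243.4  150.7] yaw 93.9 tilt [ 0.0002 -0.0002] gap 94.1
[  1.1   0.6 138.7] [ 0.   0.  -0.2]
```

View pics/a_scene.png

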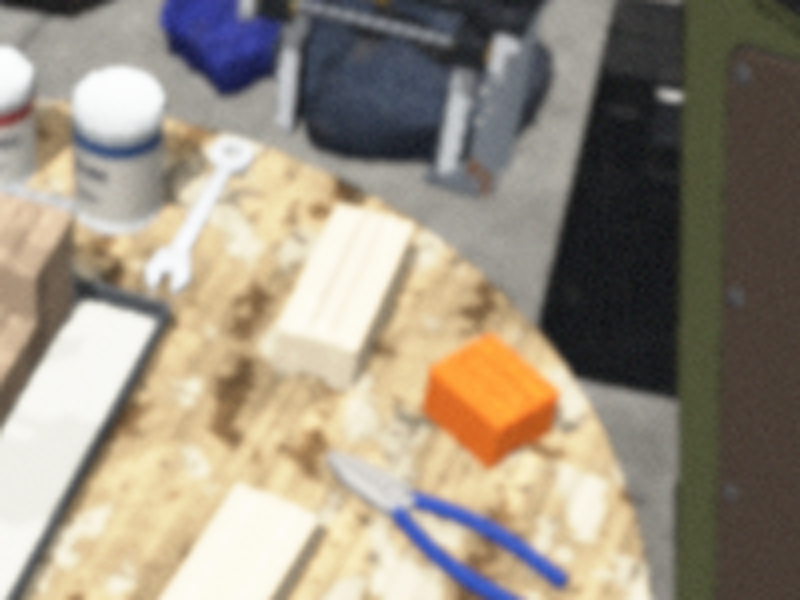

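The scene crop shows the fingers above the full block, tips at crop (290,120) and (450,180). The block's top corners are about (338,208), (413,228), (345,385) at the lower edge, and (270,340). I'll check both against the model projection.

```bash
python3 - <<'E'
from h import *
c=cam('scene'); k=lambda X:((proj(c,X)-[300,130])*4+1.5).round(0).tolist()
print('tcp',k([[473.9,-243.4,150.7],[473.9-53,-243.4-4,150.7],[473.9+53,-243.4+4,150.7]]))
y=np.radians(4.1);ex=np.array([np.cos(y),np.sin(y),0]);ey=np.array([-np.sin(y),np.cos(y),0])
C=np.array([474.5,-242.3,42])
print('full top',k([C+28*a*ex+67*b*ey for a,b in((1,-1),(-1,-1),(-1,1),(1,1))]))
print('measured',onz(c,[(300+u/4,130+v/4) for u,v in((338,205),(415,228),(356,352),(277,318))],42).round(1).tolist())
E
```

```text
tcp [[369.0, 148.0], [450.0, 169.0], [289.0, 127.0]]
full top [[341.0, 203.0], [418.0, 224.0], [359.0, 350.0], [278.0, 326.0]]
measured [[506.8, -302.7, 42.0], [450.2, -304.8, 42.0], [441.6, -173.7, 42.0], [500.0, -179.2, 42.0]]
```

```bash
python3 -m pendant '2 0.6 50 0 0 0;2 0.6 100 0 0 0;2 0.6 125 0 0 0;2 0.6 138 0 0 0;2 0.6 138 0 0 0' -1 30; python3 -m pendant '0 0 0 0 0 0;0 0 0 0 0 0;0 0 0 0 0 0;0 0 0 0 0 0' 1 30;python3 -m pendant '0 0 0 0 0 0;0 0 -20 0 0 0;0 0 -60 0 0 0;0 0 -120 0 0 0;0 0 -150 0 0 0'; python3 plan.py 656.8 -19 160 95.1
```

```text
time: 2.22
tcp_pos: [474.9, -240.6, 12.4]
ee_rot: [-0.0, 0.682, 0.732, -0.0]
wrist_force: [-0.1, -0.0, 0.7]
finger_gap: 93.6
grasp_force: 0.0
time: 2.72
tcp_pos: [475.1, -240.5, 12.7]
ee_rot: [0.0, 0.682, 0.732, 0.0]
wrist_force: [1.2, 1.0, 0.4]
finger_gap: 57.6
grasp_force: 0.0
time: 3.35
tcp_pos: [475.4, -240.6, 165.1]
ee_rot: [0.001, 0.682, 0.732, 0.0]
wrist_force: [-0.2, -0.1, -4.3]
finger_gap: 55.9
grasp_force: 30.0
t 3.35 [ 475.4 -240.6  165.1] yaw 94.07 tilt [ 0.0021 -0.0012] gap 55.9
[208.2 196.7   5.2] [ 0.1  0.1 -1. ]
```

```bash
python3 -m pendant '62 59 0 0 0 0;104 98 5 0 0 -0.5;150 142 5 0 0 -1;190 180 15 0 0 -1;206 197 30 0 0 -1;206 197 30 0 0 -1;206 197 30 0 0 -1'; python3 plan.py 657 -21 66 95.1
python3 - <<'E'
from h import *
c=cam('top'); cv2.imwrite('pics/b.png',cv2.resize(c['p'][150:260,255:415,::-1],None,fx=5,fy=5,interpolation=cv2.INTER_CUBIC))
E
```

```text
time: 4.22
tcp_pos: [656.5, -21.4, 132.0]
ee_rot: [-0.0, 0.675, 0.738, -0.0]
wrist_force: [0.6, -0.3, -3.9]
finger_gap: 56.0
grasp_force: 30.0
t 4.22 [656.5 -21.4 132. ] yaw 95.06 tilt [-0.0011 -0.    ] gap 56.0
[ 0.3  0.6 66. ] [-0.1 -0.  -0. ]
```

View pics/b.png

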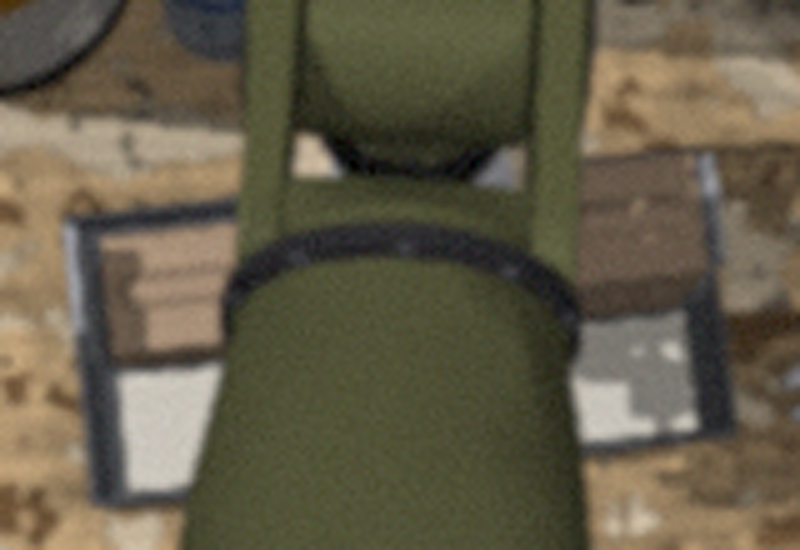

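The top view is blocked by the forearm; only the end half at (640,230) and the left bottom block show. I'll use the scene view.

```bash
python3 - <<'E'
from h import *
c=cam('scene'); x0,y0=235,165; cv2.imwrite('pics/c.png',cv2.resize(c['p'][y0:y0+130,x0:x0+120,::-1],None,fx=4.5,fy=4.5,interpolation=cv2.INTER_CUBIC))
y=np.radians(5.1);ex=np.array([np.cos(y),np.sin(y),0]);ey=np.array([-np.sin(y),np.cos(y),0]);O=np.array([656.8,-19,0])
k=lambda L:((proj(c,[O+a*ex+b*ey+[0,0,h] for a,b,h in L])-[x0,y0])*4.5+1.75).round(0).tolist()
print('eh top',k([(28,-73,95),(-28,-73,95),(-28,-139,95),(28,-139,95)]))
print('held bottom/top left end',k([(28,65,119.5),(-28,65,119.5),(28,65,161.5),(-28,65,161.5)]),'right near bottom/top',k([(-28,-69,119.5),(-28,-69,161.5)]))
print('low course left end top',k([(28,135,53),(-28,135,53)]),'tray near',k([(-94,154,23),(-94,-154,23)]))
E
```

```text
eh top [[244.0, 127.0], [333.0, 152.0], [377.0, 81.0], [290.0, 57.0]]
held bottom/top left end [[132.0, 258.0], [228.0, 287.0], [124.0, 201.0], [224.0, 230.0]] right near bottom/top [[330.0, 125.0], [328.0, 68.0]]
low course left end top [[83.0, 433.0], [179.0, 465.0]] tray near [[281.0, 565.0], [488.0, 182.0]]
```

View pics/c.png

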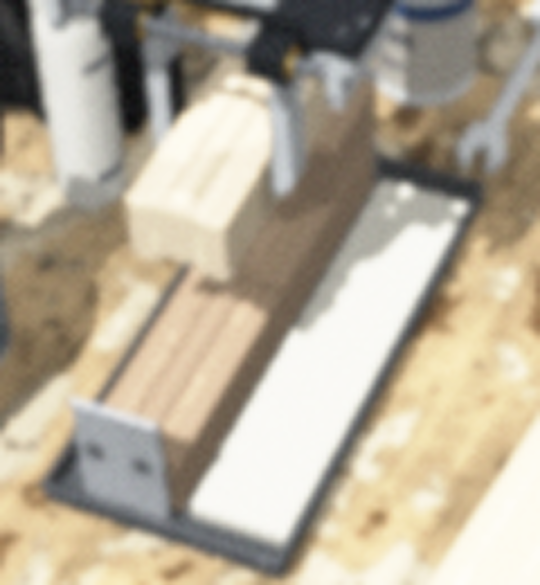

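```bash
python3 - <<'E'
from h import *
c=cam('scene'); x0,y0=235,165
y=np.radians(5.1);ex=np.array([np.cos(y),np.sin(y),0]);ey=np.array([-np.sin(y),np.cos(y),0]);O=np.array([656.8,-19,0])
def f(n,L,z):
    P=onz(c,[(x0+(u-1.75)/4.5,y0+(v-1.75)/4.5) for u,v in L],z)-O; print(n,np.c_[P@ex,P@ey].round(1).tolist())
f('held top left end',[(127,203),(228,233)],161.5)
f('held bottom left end',[(135,254),(230,283)],119.5)
f('plate top',[(73,400),(161,428)],96)
f('plate foot/bottom course',[(83,485),(172,517)],23)
f('tray near L,R',[(280,571),(480,187)],23)
f('tray far L',[(45,488)],23)
E
```

```text
held top left end [[26.0, 65.9], [-31.0, 66.1]]
held bottom left end [[27.6, 61.8], [-27.7, 62.1]]
plate top [[22.5, 147.1], [-27.3, 146.8]]
plate foot/bottom course [[25.9, 146.1], [-27.7, 147.5]]
tray near L,R [[-94.9, 157.9], [-91.0, -148.2]]
tray far L [[43.9, 155.6]]
```

The scene crop shows the held block with its left-end bottom corners at (135,254) and (230,283). The end plate top is at (73,400) to (161,428). Relative to the plate, the block centre is at hearth y ≈ -5, so I'll shift it +3.5 and lower.

```bash
python3 -m pendant '3.5 0 15 0 0 0;3.5 0 40 0 0 0;3.5 0 52 0 0 0;3.5 0 58 0 0 0;3.5 0 60 0 0 0;3.5 0 60 0 0 0'; python3 -m pendant '0 0 1 0 0 0;0 0 2 0 0 0;0 0 3 0 0 0;0 0 4 0 0 0;0 0 4 0 0 0'
```

```text
time: 5.12
tcp_pos: [656.9, -17.6, 73.0]
ee_rot: [0.0, 0.675, 0.738, 0.0]
wrist_force: [-0.2, 0.4, -3.2]
finger_gap: 55.9
grasp_force: 30.0
time: 5.75
tcp_pos: [656.6, -17.5, 68.3]
ee_rot: [-0.0, 0.675, 0.738, -0.0]
wrist_force: [0.7, 0.3, -3.9]
finger_gap: 56.3
grasp_force: 30.0
```

```bash
python3 -m pendant '0 0 1 0 0 0;0 0 2 0 0 0;0 0 2.5 0 0 0;0 0 2.5 0 0 0'; python3 -m pendant '0 0 0.5 0 0 0;0 0 1 0 0 0;0 0 1 0 0 0'
```

```text
time: 6.25
tcp_pos: [656.6, -17.5, 65.9]
ee_rot: [-0.0, 0.675, 0.738, 0.0]
wrist_force: [-0.3, -0.0, -3.3]
finger_gap: 55.7
grasp_force: 30.0
time: 6.62
tcp_pos: [656.7, -17.6, 65.7]
ee_rot: [0.0, 0.675, 0.738, 0.0]
wrist_force: [-4.7, 0.5, 5.5]
finger_gap: 55.6
grasp_force: 30.0
```

```bash
python3 -m pendant '0 0 0 0 0 0;0 0 0 0 0 0;0 0 0 0 0 0;0 0 -50 0 0 0;0 0 -100 0 0 0;0 0 -100 0 0 0' -1; python3 plan.py 493 293.5 166 77.2
```

```text
time: 7.38
tcp_pos: [658.3, -17.6, 169.5]
ee_rot: [0.003, 0.675, 0.738, 0.002]
wrist_force: [-0.2, -0.6, 0.4]
finger_gap: 94.0
grasp_force: 0.0
t 7.38 [658.3 -17.6 169.5] yaw 95.07 tilt [ 0.0074 -0.0006] gap 94.0
[ 324.5 -137.2    2.1] [ 0.4  0.  17.9]
```

```bash
python3 -m pendant '60 -25 4 0 0 3;120 -51 4 0 0 6;180 -76 4 0 0 10;235 -100 4 0 0 13;285 -120 4 0 0 16;324 -137 4 0 0 18;324 -137 4 0 0 18;324 -137 4 0 0 18'; python3 plan.py 493 293.5 15 77.2
python3 - <<'E'
from m import *
c=cam('top'); cv2.imwrite('pics/d_top.png',cv2.resize(c['p'][150:270,255:415,::-1],None,fx=5,fy=5,interpolation=cv2.INTER_CUBIC))
p=c['p']; s=cam('scene'); cv2.imwrite('pics/d_s.png',cv2.resize(s['p'][165:405,225:355,::-1],None,fx=2.5,fy=2.5,interpolation=cv2.INTER_CUBIC))
a=cv2.imread('pics/d_s.png'); b=cv2.resize(cv2.imread('pics/d_top.png'),None,fx=.55,fy=.55); h=np.zeros((600,800,3),np.uint8); h[:,:325]=a; h[:b.shape[0],330:330+b.shape[1]]=b; cv2.imwrite('pics/d.png',h)
for n,a in dict(full=((300,165,372,225),95,(10,30,120),(25,65,255)),endhalf=((362,175,398,210),95,(5,50,110),(20,90,255))).items():
    print(n,np.round(np.concatenate([np.ravel(x) for x in rect(c,*a)]),1))
E
```

```text
time: 8.38
tcp_pos: [491.6, 292.6, 160.3]
ee_rot: [-0.0, 0.782, 0.623, -0.0]
wrist_force: [-0.0, 0.1, 0.6]
finger_gap: 94.0
grasp_force: 0.0
t 8.38 [491.6 292.6 160.3] yaw 77.09 tilt [-0.0007 -0.0005] gap 94.0
[  1.3   1.2 145.3] [-0.   0.  -0.1]
full [668.2 -17.9  81.2 136.6   5.4]
endhalf [ 674.3 -122.    73.9   70.6    5.1]
```

View pics/d.png

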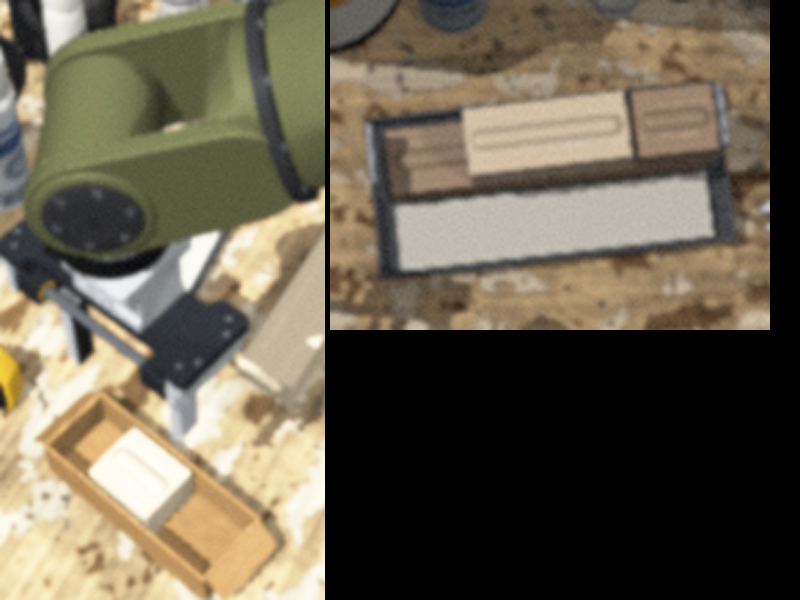

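The full block sits in line at top-view pixels (465–630, 105–165), close to the end half. The half block lies in the carton at (140,470) with the gripper poised above it. Going down.

```bash
python3 -m pendant '1.3 1.2 50 0 0 0;1.3 1.2 95 0 0 0;1.3 1.2 115 0 0 0;1.3 1.2 132 0 0 0;1.3 1.2 145 0 0 0;1.3 1.2 145 0 0 0' -1 25; python3 -m pendant '0 0 0 0 0 0;0 0 0 0 0 0;0 0 0 0 0 0;0 0 0 0 0 0' 1 25;python3 -m pendant '0 0 0 0 0 0;0 0 -10 0 0 0;0 0 -30 0 0 0;0 0 -70 0 0 0;0 0 -110 0 0 0;0 0 -110 0 0 0'; python3 plan.py 490 -140 125 5.1
```

```text
time: 9.22
tcp_pos: [492.9, 293.8, 15.4]
ee_rot: [-0.0, 0.782, 0.623, -0.0]
wrist_force: [0.5, -0.3, 0.6]
finger_gap: 94.0
grasp_force: 0.0
time: 9.72
tcp_pos: [493.1, 294.2, 16.3]
ee_rot: [-0.0, 0.782, 0.623, 0.0]
wrist_force: [-1.0, -1.2, 3.9]
finger_gap: 66.2
grasp_force: 25.0
time: 10.48
tcp_pos: [494.2, 294.7, 129.2]
ee_rot: [0.001, 0.782, 0.623, 0.003]
wrist_force: [0.8, 0.4, -2.2]
finger_gap: 65.7
grasp_force: 25.0
t 10.47 [494.2 294.7 129.2] yaw 77.07 tilt [0.0049 0.0025] gap 65.7
[-424.6   93.2    3.1] [ 0.1 -0.3 72. ]
```

```bash
python3 -m pendant '-53 12 3 0 0 9;-106 23 3 0 0 18;-159 35 3 0 0 27;-212 47 3 0 0 36;-265 58 3 0 0 45;-318 70 3 0 0 54;-371 81 3 0 0 63;-424 93 3 0 0 72;-424 93 3 0 0 72;-424 93 3 0 0 72'; python3 plan.py 490 -140 20 5.1
```

```text
time: 11.72
tcp_pos: [488.3, -139.5, 122.1]
ee_rot: [-0.0, 0.999, 0.045, -0.001]
wrist_force: [-0.3, -0.1, -1.3]
finger_gap: 65.8
grasp_force: 25.0
t 11.72 [ 488.3 -139.5  122.1] yaw 5.11 tilt [-0.0014  0.0007] gap 65.8
[  1.8   0.7 102.1] [-0.   0.1  0. ]
```

```bash
python3 -m pendant '0 0 50 0 0 0;0 0 85 0 0 0;0 0 98 0 0 0;0 0 103 0 0 0;0 0 105 0 0 0;0 0 107 0 0 0;0 0 107 0 0 0'; python3 -m pendant '0 0 1 0 0 0;0 0 2 0 0 0;0 0 2.5 0 0 0;0 0 2.5 0 0 0'
```

```text
time: 12.6
tcp_pos: [489.0, -140.0, 16.4]
ee_rot: [0.0, 0.999, 0.044, 0.0]
wrist_force: [-0.4, -0.6, -1.9]
finger_gap: 66.0
grasp_force: 25.0
time: 13.1
tcp_pos: [488.7, -140.0, 13.4]
ee_rot: [-0.0, 0.999, 0.044, -0.0]
wrist_force: [-0.2, -0.5, -1.1]
finger_gap: 66.0
grasp_force: 25.0
```

```bash
python3 -m pendant '0 0 0.5 0 0 0;0 0 1 0 0 0;0 0 1.5 0 0 0;0 0 1.5 0 0 0'; python3 -m pendant '0 0 0 0 0 0;0 0 0 0 0 0;0 0 0 0 0 0;0 0 -40 0 0 0;0 0 -80 0 0 0;0 0 -80 0 0 -10;0 0 -80 0 0 -20;0 0 -80 0 0 -30;0 0 -80 0 0 -40;0 0 -80 0 0 -50' -1; python3 plan.py 488.5 -140 12 95.1
```

```text
time: 13.6
tcp_pos: [488.8, -139.9, 13.3]
ee_rot: [0.0, 0.999, 0.044, 0.0]
wrist_force: [-9.4, 2.5, 21.6]
finger_gap: 65.8
grasp_force: 25.0
time: 14.85
tcp_pos: [488.7, -140.0, 91.8]
ee_rot: [-0.0, 0.885, 0.465, -0.0]
wrist_force: [0.5, -0.3, 0.0]
finger_gap: 93.9
grasp_force: 0.0
t 14.85 [ 488.7 -140.    91.8] yaw 55.4 tilt [-0.0002  0.    ] gap 93.9
[-0.2 -0.1 79.8] [ -0.    0.  -39.7]
```

```bash
python3 -m pendant '0 0 0 0 0 -10;0 0 0 0 0 -20;0 0 0 0 0 -30;0 0 0 0 0 -39.7;0 0 0 0 0 -39.7;0 0 40 0 0 -39.7;0 0 65 0 0 -39.7;0 0 79 0 0 -39.7;0 0 79 0 0 -39.7' -1 25; python3 -m pendant '0 0 0 0 0 0;0 0 0 0 0 0;0 0 0 0 0 0;0 0 0 0 0 0' 1 25;python3 -m pendant '0 0 0 0 0 0;0 0 -10 0 0 0;0 0 -50 0 0 0;0 0 -100 0 0 0;0 0 -150 0 0 0;0 0 -150 0 0 0'; python3 plan.py 647.5 85 160 95.1
```

```text
time: 15.98
tcp_pos: [488.5, -139.9, 12.5]
ee_rot: [-0.001, 0.678, 0.735, -0.0]
wrist_force: [0.0, 0.1, 0.3]
finger_gap: 94.2
grasp_force: 0.0
time: 16.48
tcp_pos: [488.9, -140.0, 13.2]
ee_rot: [0.0, 0.677, 0.736, 0.0]
wrist_force: [0.0, -0.3, 0.3]
finger_gap: 57.3
grasp_force: 0.0
time: 17.23
tcp_pos: [490.1, -140.4, 166.8]
ee_rot: [0.003, 0.677, 0.736, 0.001]
wrist_force: [-0.8, -0.9, -1.9]
finger_gap: 55.9
grasp_force: 25.0
t 17.23 [ 490.1 -140.4  166.8] yaw 94.77 tilt [ 0.0062 -0.0022] gap 55.9
[211.6 175.6   7.3] [ 0.3  0.2 -0.3]
```

```bash
python3 -m pendant '50 42 7 0 0 0;100 83 7 0 0 0;150 125 7 0 0 -0.3;190 158 10 0 0 -0.3;211.6 175.6 25 0 0 -0.3;211.6 175.6 37 0 0 -0.3;211.6 175.6 37 0 0 -0.3;211.6 175.6 37 0 0 -0.3'; python3 plan.py 647.5 85.1 66 95.1
python3 - <<'E'
from h import *
c=cam('scene'); x0,y0=235,175; cv2.imwrite('pics/e.png',cv2.resize(c['p'][y0:y0+120,x0:x0+120,::-1],None,fx=5,fy=5,interpolation=cv2.INTER_CUBIC))
E
```

```text
time: 18.23
tcp_pos: [646.0, 84.5, 126.5]
ee_rot: [0.0, 0.676, 0.737, 0.0]
wrist_force: [0.2, 0.8, -2.4]
finger_gap: 55.8
grasp_force: 25.0
t 18.23 [646.   84.5 126.5] yaw 95.0 tilt [ 0.0003 -0.0001] gap 55.8
[ 0.5  1.5 60.5] [ 0.   0.  -0.1]
```

View pics/e.png

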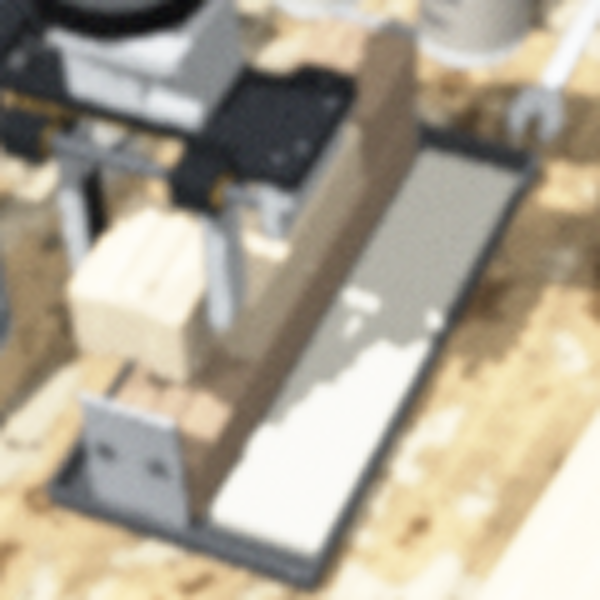

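```bash
python3 - <<'E'
from h import *
c=cam('scene'); x0,y0=235,175
y=np.radians(5.1);ex=np.array([np.cos(y),np.sin(y),0]);ey=np.array([-np.sin(y),np.cos(y),0]);O=np.array([656.8,-19,0])
def f(n,L,z):
    P=onz(c,[(x0+(u-2)/5,y0+(v-2)/5) for u,v in L],z)-O; print(n,np.c_[P@ex,P@ey].round(1).tolist())
f('half top',[(70,292),(178,325)],155.5)
f('half bot',[(76,346),(183,382)],113.5)
f('plate',[(82,397),(182,430)],96)
print(((proj(c,[O+a*ex+b*ey+[0,0,h] for a,b,h in[(-28,67.5,95),(-28,67.5,53)]])-[x0,y0])*5+2).round())
E
```

```text
half top [[25.4, 138.4], [-27.7, 138.1]]
half bot [[29.6, 134.6], [-25.4, 135.7]]
plate [[21.5, 148.3], [-29.7, 148.6]]
[[254. 308.]
 [259. 366.]]
```

```bash
python3 -m pendant '1.5 0.6 15 0 0 0;1.5 0.6 35 0 0 0;1.5 0.6 45 0 0 0;1.5 0.6 51 0 0 0;1.5 0.6 53 0 0 0;1.5 0.6 53 0 0 0'; python3 -m pendant '0 0 1 0 0 0;0 0 2 0 0 0;0 0 3 0 0 0;0 0 4 0 0 0;0 0 4 0 0 0'
```

```text
time: 19.08
tcp_pos: [646.8, 87.1, 73.2]
ee_rot: [0.0, 0.675, 0.738, 0.0]
wrist_force: [0.6, -0.2, -2.1]
finger_gap: 55.9
grasp_force: 25.0
time: 19.7
tcp_pos: [646.6, 87.0, 68.9]
ee_rot: [-0.0, 0.675, 0.738, -0.0]
wrist_force: [0.8, 0.3, -1.1]
finger_gap: 55.5
grasp_force: 25.0
```

```bash
python3 -m pendant '0 0 1 0 0 0;0 0 2 0 0 0;0 0 2.5 0 0 0;0 0 2.5 0 0 0'; python3 -m pendant '0 0 0.5 0 0 0;0 0 1 0 0 0;0 0 1 0 0 0'
```

```text
time: 20.2
tcp_pos: [646.6, 87.1, 66.4]
ee_rot: [-0.0, 0.675, 0.738, -0.0]
wrist_force: [-0.8, -0.8, -1.8]
finger_gap: 55.8
grasp_force: 25.0
time: 20.58
tcp_pos: [646.7, 87.0, 66.2]
ee_rot: [0.0, 0.675, 0.738, 0.0]
wrist_force: [-4.1, -0.4, 6.2]
finger_gap: 55.9
grasp_force: 25.0
```

```bash
python3 -m pendant '0 0 0 0 0 0;0 0 0 0 0 0;0 0 0 0 0 0;0 0 -40 0 0 0;0 0 -90 0 0 0;0 0 -90 0 0 0;0 0 -90 0 0 0' -1; python3 plan.py 442 58 156 88.4
```

```text
time: 21.45
tcp_pos: [646.3, 87.0, 154.7]
ee_rot: [-0.0, 0.675, 0.738, -0.0]
wrist_force: [0.2, -0.0, -0.2]
finger_gap: 94.0
grasp_force: 0.0
t 21.45 [646.3  87.  154.7] yaw 95.06 tilt [-0.0008 -0.0001] gap 94.0
[ -10.9 -206.1   -1.2] [-0.   0.   6.7]
```

```bash
python3 -m pendant '-2 -50 0 0 0 2;-5 -100 0 0 0 4;-8 -150 0 0 0 6;-11 -195 0 0 0 6.7;-11 -206 0 0 0 6.7;-11 -206 0 0 0 6.7'; python3 plan.py 442 58 10 88.4
python3 - <<'E'
from h import *
c=cam('top'); a=cv2.resize(c['p'][160:320,240:410,::-1],None,fx=2.3,fy=2.3,interpolation=cv2.INTER_CUBIC)
s=cam('scene'); b=cv2.resize(s['p'][165:335,235:395,::-1],None,fx=2.5,fy=2.5,interpolation=cv2.INTER_CUBIC)
h=np.zeros((430,800,3),np.uint8); h[:a.shape[0],:a.shape[1]]=a; h[:b.shape[0],400:400+b.shape[1]]=b; cv2.imwrite('pics/f.png',h)
E
```

```text
time: 22.2
tcp_pos: [442.5, 57.9, 155.2]
ee_rot: [-0.0, 0.717, 0.697, -0.0]
wrist_force: [0.7, 0.2, -0.1]
finger_gap: 94.1
grasp_force: 0.0
t 22.2 [442.5  57.9 155.2] yaw 88.37 tilt [-0.0003  0.    ] gap 94.1
[ 1.000e-01 -4.000e-01  1.452e+02] [-0. -0. -0.]
```

View pics/f.png

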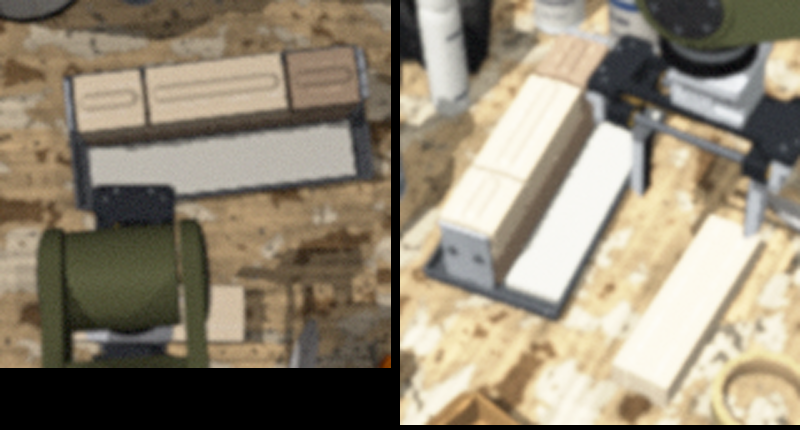

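The three second-course blocks lie in line: the half at (110,100), the full at (215,88) and the end half at (325,75). The cap is intact under the gripper, with scene corners about (710,213), (764,238), (670,388) and (616,358). I'll cross-check the cap with those, then grasp.

```bash
python3 - <<'E'
from h import *
c=cam('scene'); print('cap',onz(c,[(235+(u-400)/2.5-.3,165+v/2.5-.3) for u,v in((710,213),(764,238),(670,388),(616,358))],36).round(1).tolist())
t=cam('top'); print('wall tops TL TR, BL BR',onz(t,[(240+u/2.3-.3,160+v/2.3-.3) for u,v in((73,76),(360,46),(78,132),(364,103))],95).round(1).tolist())
E
python3 -m pendant '0 0 50 0 0 0;0 0 100 0 0 0;0 0 130 0 0 0;0 0 144 0 0 0;0 0 144 0 0 0' -1 30; python3 -m pendant '0 0 0 0 0 0;0 0 0 0 0 0;0 0 0 0 0 0;0 0 0 0 0 0' 1 30
```

```text
cap [[468.6, -42.3, 36.0], [408.8, -37.1, 36.0], [416.5, 158.6, 36.0], [473.0, 152.3, 36.0]]
wall tops TL TR, BL BR [[672.5, 121.2, 95.0], [696.0, -162.6, 95.0], [616.1, 116.8, 95.0], [638.3, -163.9, 95.0]]
time: 23.02
tcp_pos: [442.5, 57.9, 11.1]
ee_rot: [-0.0, 0.717, 0.697, -0.0]
wrist_force: [-0.1, -0.7, -0.2]
finger_gap: 93.9
grasp_force: 0.0
time: 23.52
tcp_pos: [442.5, 57.9, 11.7]
ee_rot: [0.0, 0.717, 0.697, 0.0]
wrist_force: [0.2, 0.6, -1.0]
finger_gap: 57.7
grasp_force: 0.0
```

```bash
python3 -m pendant '0 0 0 0 0 0;0 0 0 0 0 0;0 0 -10 0 0 0;0 0 -40 0 0 0;0 0 -90 0 0 0;0 0 -135 0 0 0;0 0 -160 0 0 0;0 0 -160 0 0 0'; python3 plan.py 656.6 -18.5 142 95.1
```

```text
time: 24.52
tcp_pos: [442.9, 58.0, 172.8]
ee_rot: [0.001, 0.717, 0.697, 0.001]
wrist_force: [0.2, -1.1, -6.9]
finger_gap: 55.9
grasp_force: 30.0
t 24.52 [442.9  58.  172.8] yaw 88.37 tilt [0.003  0.0001] gap 55.9
[-70.4 215.7  31.4] [ 0.2 -0.  -6.7]
```

```bash
python3 -m pendant '-15 45 0 0 0 -1.5;-30 90 0 0 0 -3;-46 140 0 0 0 -5;-60 184 8 0 0 -6.7;-70 210 20 0 0 -6.7;-70.4 215.7 30 0 0 -6.7;-70.4 215.7 30 0 0 -6.7;-70.4 215.7 30 0 0 -6.7'; python3 plan.py 656.6 -18.5 106.5 95.1
```

```text
time: 25.52
tcp_pos: [655.5, -18.2, 141.7]
ee_rot: [-0.0, 0.675, 0.738, -0.0]
wrist_force: [0.5, 0.0, -3.0]
finger_gap: 55.7
grasp_force: 30.0
t 25.52 [655.5 -18.2 141.7] yaw 95.09 tilt [-0.0001  0.0001] gap 55.7
[-0.4  1.1 35.2] [-0. -0. -0.]
```

```bash
python3 -m pendant '-0.4 1 12 0 0 0;-0.4 1 22 0 0 0;-0.4 1 26 0 0 0;-0.4 1 28 0 0 0;-0.4 1 28 0 0 0'; python3 -m pendant '0 0 1 0 0 0;0 0 2 0 0 0;0 0 3 0 0 0;0 0 4 0 0 0;0 0 4 0 0 0'
```

```text
time: 26.15
tcp_pos: [657.1, -18.9, 113.5]
ee_rot: [0.0, 0.675, 0.738, 0.0]
wrist_force: [-0.2, 0.1, -4.8]
finger_gap: 55.5
grasp_force: 30.0
time: 26.78
tcp_pos: [657.0, -18.9, 109.3]
ee_rot: [-0.0, 0.675, 0.738, -0.0]
wrist_force: [0.0, 0.0, -3.5]
finger_gap: 55.8
grasp_force: 30.0
```

```bash
python3 -m pendant '0 0 1 0 0 0;0 0 2 0 0 0;0 0 2.5 0 0 0;0 0 2.5 0 0 0'; python3 -m pendant '0 0 0.5 0 0 0;0 0 1 0 0 0;0 0 1 0 0 0'
```

```text
time: 27.28
tcp_pos: [657.0, -18.9, 106.9]
ee_rot: [-0.0, 0.675, 0.738, -0.0]
wrist_force: [-0.2, 0.3, -5.0]
finger_gap: 55.6
grasp_force: 30.0
time: 27.65
tcp_pos: [657.1, -18.9, 106.7]
ee_rot: [0.0, 0.675, 0.738, 0.0]
wrist_force: [-4.6, 0.4, 5.6]
finger_gap: 56.1
grasp_force: 30.0
```

Seated at the right height. I'll release, back off and check.

```bash
python3 -m pendant '0 0 0 0 0 0;0 0 0 0 0 0;0 0 0 0 0 0;0 0 -40 0 0 0;0 0 -90 0 0 0;0 -50 -90 0 0 0;0 -110 -90 0 0 0;0 -170 -90 0 0 0;0 -220 -90 0 0 0;0 -220 -90 0 0 0' -1
python3 - <<'E'
from h import *
c=cam('top'); a=cv2.resize(c['p'][160:320,240:410,::-1],None,fx=2.3,fy=2.3,interpolation=cv2.INTER_CUBIC)
s=cam('scene'); b=cv2.resize(s['p'][165:335,235:395,::-1],None,fx=2.5,fy=2.5,interpolation=cv2.INTER_CUBIC)
h=np.zeros((430,800,3),np.uint8); h[:a.shape[0],:a.shape[1]]=a; h[:b.shape[0],400:400+b.shape[1]]=b; cv2.imwrite('pics/g.png',h)
E
```

```text
time: 28.9
tcp_pos: [436.0, -38.5, 196.5]
ee_rot: [0.0, 0.675, 0.737, 0.0]
wrist_force: [0.4, -0.6, 0.6]
finger_gap: 94.1
grasp_force: 0.0
```

View pics/g.png

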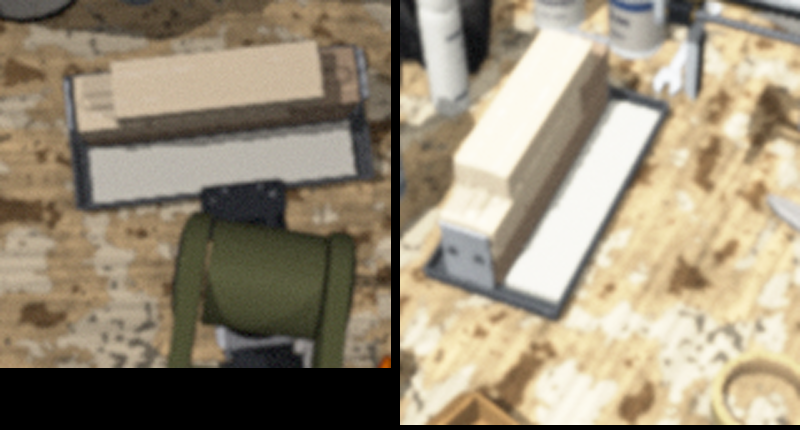

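The cap sits flat at (112–323, 42–122), centred between the wall ends at 73 and 360. Handing in.

```bash
python3 -c "
from rig import bot
print(bot.hand_in())"
```

```text
the job is handed in; nothing more can be done
None
```

The wall is built and handed in at about 29 s: full block, half block and cap all look seated, in line and centred in the last pictures; the hand-in returned no verdict.

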